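Load the orbital shaker from two stacks of sample jars

ROBOT

A 7-joint arm with a two-finger parallel gripper is mounted at the origin on the work surface. World frame = base frame: x ahead of the robot, y to its left, z up, the work surface at z = 0. Lengths are in m, angles in degrees, forces in N, time in s.
With the tool pointing down it reaches from about 0.4 to 0.85 m from the base axis. Payload 10.4 kg.
Tool frame: the origin (TCP) lies at the very end of the fingers, on their centre line; the grasp point (between the pads) lies 19 mm behind it (robot.tcp_to_grasp is the distance from the TCP to the grasp point, in m); z points along the fingers, y is the line along which they close (so a half turn about z gives the same grasp; the last joint's range is limited). The gripper opens to 85 mm and grips with 20 to 120 N. Pads are 22 mm wide; open, the fingers measure 114 mm over their backs; the gripper's body (76 mm by 85 mm) begins 54 mm behind the grasp point. The pads swing forward as they close: fully open they stand 13 mm farther back than shut.
Start: joints at [64.251, 19.034, -3.707, 83.658, 1.238, 77.344, -5.071], TCP at [0.259, -0.569, 0.231] pointing down, gripper open.
Joint ranges: [-148.97, 148.97], [-28.65, 121.19], [-84.17, 76.75], [9.2, 138.47], [-72.65, 252.65], [3.7, 117.97], [-149.18, 149.18]. Speed limits (degrees/s): [127.2, 127.2, 159.86, 159.86, 180, 180, 180].

INTERFACE

Orientations are given as a 3x3 rotation matrix whose columns are the frame's x, y, z axes.
In Python, from rig import robot gives the robot as it stands.
- The arm moves only by the tool apply_moves, never from a script. Its argument "series" is a list of rows, each a list of 2 entries, a list of its own where there are three numbers: the shift along the tool's x, y, z in units of 8 cm (1.0 is 8 cm), then the turn about the tool's z in units of pi rad (1.0 is pi rad). A call has exactly 8 rows; each row shifts and turns the commanded pose from where the row before left it, along the tool's axes as they then stand; what a row does not reach is not made up. A row lasts 1/10 s, in which the tool goes at most 50 mm and 8.59 degrees, less where a joint would pass 70% of its speed; a pose out of reach is approached as far as the arm can. A call with a number of a shift or a turn outside -1 to 1 is refused whole. A call with a gripper value outside its range is refused whole. "gripper" is the closure, from -1 (fully open) to 1 (shut), set as the call begins (left out, the last holds). The fingers move at their own pace and stop on an object; "squeeze" is the grip in N (left out, the last holds). Time passes only in rows, so rows that do not move let the fingers close, or fill a call up. It gives the time, the measured TCP pose, the force, the opening and the grip force at its end, in the units of the state.
- robot.read_state(): the state, without advancing time (a new reading comes with each control period).
- robot.grab_frame(name): name is "side" or "top" or "wrist"; returns the picture (420x560x3 uint8, red, green, blue); there is no depth.
- robot.camera_info(name): a dict with "vertical_fov" (degrees; the focal length in pixels is half the picture's height over the tangent of half this angle, whatever the lens; pixels are square), "cx", "cy" (the principal point, pixels), "R" (3x3) and "t" (3): a world point X has camera coordinates R X + t; the wrist camera has in their place "hand_eye" (4x4, takes a point from camera to tool coordinates, whose origin is the TCP and whose axes are the flange's). Camera axes: x right, y down, z forward; pixel columns grow to the right and rows downward; lengths in m; the calibration is good to about 2 mm. A picture is of the moment at which its call begins: read the wrist's pose just before it. camera_info takes no time and is no camera call.
- robot.sign_off(): hands the job in; it is judged then, once.
Trained networks look in the newest picture that a camera, given by its name, has taken for a name from the list of things; names that differ only in an ending like _2 or _b are one class to them, and where a whole thing is asked for, a point or a joint stands for the part that bears it (a point fixed in the world has none). Each returns a list of dicts, best first, with "score" (0 to 1); they miss things now and then, are a little off and sometimes report something else, mostly with a low value. They report only what shows in the picture. A call takes as long as a camera call. They do not tell look-alikes from the thing itself.
- robot.outline_of(camera, thing): "pixels" (420x560 bool, what is visible of it) and "centre" ([column, row] in pixels, amid what is visible of it).
The state is a dict: "time": time; "joints": joint angles; "qvel": joint speeds; "joint_efforts": joint torques, N m; "eef_pos": TCP position; "ee_rot": TCP orientation; "ft_force": force on the tool from outside, world axes, zero at the start; "torque": the same for the moment, N m; "opening": opening from 0.0 (shut) to 1.0 (fully open); "grasp_force": force on a finger pad.
Only numpy, scipy, OpenCV 4.12 (cv2) and the standard library are available. Lean on these libraries where they do the work, as an engineer would, in place of code of your own. Each camera call takes 0.05 s, during which the arm holds its last target. There are 200 camera calls.

TASK

Take the two stacks of sample jars apart and load the shaker: stand each jar upright, centred on the pad of the same colour as its lid, so that it stands wholly on that pad. Keep every jar upright on the way, and leave the two amber bottles on the shaker where they stand.

Things in the scene. Friction and masses are not known exactly. Their poses are not given: they have to be found in the camera images.
- jar_red: Wide sample jar, loose: off-white body, flat red lid (top 13 mm), straight-sided, 62 mm diameter, 40 mm tall, about 130 g. Stands on the bench to the robot's right with either narrow jar on its lid, which shows as a 10 mm coloured ring around it. Origin: centre of its underside; z is its axis, up.
- jar_yellow: Wide sample jar, loose: off-white body, flat yellow lid (top 13 mm), straight-sided, 62 mm diameter, 40 mm tall, about 130 g. Stands on the bench to the robot's right with either narrow jar on its lid, which shows as a 10 mm coloured ring around it. Origin: centre of its underside; z is its axis, up.
- jar_blue: Narrow sample jar, loose: off-white body, flat blue lid (top 13 mm), straight-sided, 42 mm diameter, 40 mm tall, about 70 g. At the start it stands loose on the lid of either wide jar, centred within 3 mm, its underside 40 mm above the bench. Origin: centre of its underside; z is its axis, up.
- jar_green: Narrow sample jar, loose: off-white body, flat green lid (top 13 mm), straight-sided, 42 mm diameter, 40 mm tall, about 70 g. At the start it stands loose on the lid of either wide jar, centred within 3 mm, its underside 40 mm above the bench. Origin: centre of its underside; z is its axis, up.
- pad_red: Flat red round pad, 86 mm diameter, 3 mm thick, fixed on the shaker's platform, at any of its six places. Origin: centre of its underside; its top is 83 mm above the bench. Platform: round aluminium tray, 288 mm inside, floor 80 mm above the bench, rim 12 mm above the floor, on a low beige shaker to the robot's left.
- pad_yellow: Flat yellow round pad, 86 mm diameter, 3 mm thick, fixed on the shaker's platform, at any of its six places. Origin: centre of its underside; its top is 83 mm above the bench. Platform: round aluminium tray, 288 mm inside, floor 80 mm above the bench, rim 12 mm above the floor, on a low beige shaker to the robot's left.
- pad_blue: Flat blue round pad, 66 mm diameter, 3 mm thick, fixed on the shaker's platform, at any of its six places. Origin: centre of its underside; its top is 83 mm above the bench. Platform: round aluminium tray, 288 mm inside, floor 80 mm above the bench, rim 12 mm above the floor, on a low beige shaker to the robot's left.
- pad_green: Flat green round pad, 66 mm diameter, 3 mm thick, fixed on the shaker's platform, at any of its six places. Origin: centre of its underside; its top is 83 mm above the bench. Platform: round aluminium tray, 288 mm inside, floor 80 mm above the bench, rim 12 mm above the floor, on a low beige shaker to the robot's left.
- bottle_a: Amber bottle with a white cap, 48 mm diameter, 70 mm tall, loose, the two alike; stands at one of the platform's six places, to be left alone. Origin: centre of its underside. The six places (4 pads, 2 bottles, order varies) form a regular hexagon, 95 mm from each other and from the centre, where a fixed black hub stands (40 mm diameter, 10 mm tall).
- bottle_b: Amber bottle with a white cap, 48 mm diameter, 70 mm tall, loose, the two alike; stands at one of the platform's six places, to be left alone. Origin: centre of its underside. The six places (4 pads, 2 bottles, order varies) form a regular hexagon, 95 mm from each other and from the centre, where a fixed black hub stands (40 mm diameter, 10 mm tall).
Not all that is in view belongs to the job. What is shaped like the jar_green but black is not meant.

How it is judged (in metres and radians):
At the end, for the whole second after the job is handed in: Each jar upright (0.1 rad) on the pad of its lid's colour, centre within 13 mm of the pad's centre, underside less than 6 mm above the pad's origin, released and at rest; both amber bottles upright, at rest, within 15 mm of where they started (horizontal distance between jar_red and pad_red below 0.013 m and z of jar_red in the frame of pad_red between -0.001 and 0.006 m and angle between each of jar_red, jar_yellow, jar_blue, jar_green, bottle_a, bottle_b's own z axis and vertical below 0.1 rad and linear speed of each of jar_red, jar_yellow, jar_blue, jar_green, bottle_a, bottle_b below 0.02 m/s and angular speed of each of jar_red, jar_yellow, jar_blue, jar_green below 0.3 rad/s and horizontal distance between jar_yellow and pad_yellow below 0.013 m and z of jar_yellow in the frame of pad_yellow between -0.001 and 0.006 m and horizontal distance between jar_blue and pad_blue below 0.013 m and z of jar_blue in the frame of pad_blue between -0.001 and 0.006 m and horizontal distance between jar_green and pad_green below 0.013 m and z of jar_green in the frame of pad_green between -0.001 and 0.006 m and distance of each of bottle_a, bottle_b from where it was at the start of the episode below 0.015 m); the robot touches nothing.
It fails at once if a jar is tipped more than 0.6 rad (about 35 degrees) from upright (angle between any of jar_red, jar_yellow, jar_blue, jar_green's own z axis and vertical above 0.6 rad).
It fails at once if an amber bottle is moved more than 20 mm or tipped more than 0.4 rad (distance of any of bottle_a, bottle_b from where it was at the start of the episode above 0.02 m or angle between any of bottle_a, bottle_b's own z axis and vertical above 0.4 rad).
It also fails if it takes over 102 s, if anything falls off the work surface, if the arm or the gripper's body presses on something with over 40 N, if the wrist force passes 120 N, or if a joint passes its speed limit or range.

## Working session

There is one attempt and no reset: what is moved stays moved. The work goes in short steps, Python scripts to look and compute and a tool call to move; the robot and the scene stay as the last step left them, time stands still between calls to the robot, and variables do not carry over. Pictures are saved under pics/ and viewed, at most 14 in all, crops included, and the job is handed in when it is done.

Besides the shell and the picture viewer there is one more tool, called after ">>>" as name(argument=value, ...), one argument or row to a line, values as JSON. apply_moves: Moves the arm, as the interface text tells. Shifts and turns lie within -1 to 1; 1 stands for 8 cm of shift or pi rad of turn. Its arguments: {"type":"object","properties":{"series":{"type":"array","items":{"type":"array"}},"gripper":{"type":"number"},"squeeze":{"type":"number"}},"required":["series"]}

```bash
mkdir -p pics; ls; python3 - <<'E'
from rig import robot
import cv2, numpy as np
s=robot.read_state(); print(s['time'],s['eef_pos'],np.round(s['ee_rot'],3).tolist(),s['opening'],robot.tcp_to_grasp)
a=robot.grab_frame('top');b=robot.grab_frame('side')
for n in('top','side'):
    print(n,robot.camera_info(n))
print(robot.camera_info('wrist'))
cv2.imwrite('pics/top.png',a[:,:,::-1]);cv2.imwrite('pics/side.png',b[:,:,::-1])
E
```

```text
pics
0.0 [ 0.25853911 -0.56860616  0.23050389] [[0.91, 0.414, -0.001], [0.414, -0.91, 0.001], [-0.0, -0.001, -1.0]] 1.0007045366217826 0.0187
top {'vertical_fov': 44.82758298610411, 'cx': 277.98642094659454, 'cy': 203.27974512072961, 'R': array([[-0.01100686, -0.9998828 , -0.01064134],
       [-0.99816863,  0.0116198 , -0.05936631],
       [ 0.059483  ,  0.00996841, -0.99817954]]), 't': array([0.01218579, 0.55869559, 1.29602759])}
side {'vertical_fov': 49.286940799886224, 'cx': 293.9832891435419, 'cy': 210.28874856907882, 'R': array([[ 0.97545119, -0.22009738, -0.00721922],
       [-0.17190371, -0.74055307, -0.64963857],
       [ 0.13763753,  0.63493173, -0.76020893]]), 't': array([-0.57719154,  0.15593806,  1.11606192])}
{'vertical_fov': 59.322863294747854, 'cx': 287.53794203752904, 'cy': 213.7186009945693, 'hand_eye': array([[ 3.73728924e-04, -9.51070814e-01, -3.08972760e-01,
         7.97638250e-02],
       [ 9.99999723e-01,  1.56412627e-04,  7.28120292e-04,
        -2.44402281e-04],
       [-6.44166718e-04, -3.08972947e-01,  9.51070609e-01,
        -1.42703505e-01],
       [ 0.00000000e+00,  0.00000000e+00,  0.00000000e+00,
         1.00000000e+00]])}
```

View pics/top.png

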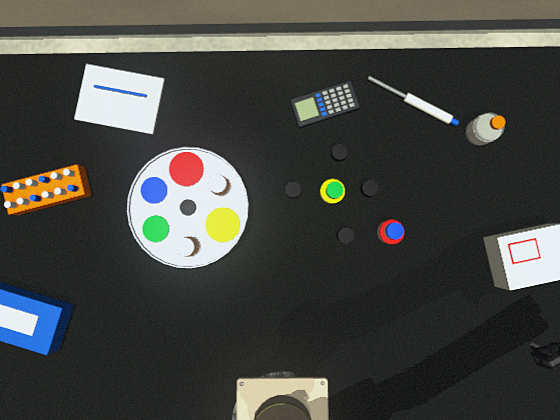

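View pics/side.png

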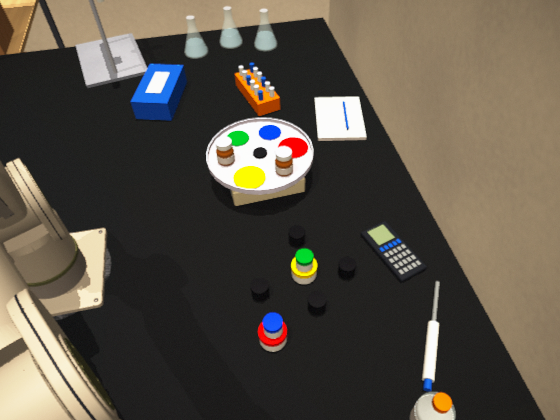

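The top picture shows the platform around (188,208): red pad (186,169), blue (154,190), green (156,229), yellow (222,225), and bottles at (220,185) and (188,246). The green-on-yellow stack is at (333,191) and the blue-on-red stack at (391,231). Four black look-alike jars stand at (339,152), (293,190), (371,188) and (346,235). They aren't meant, so they count as obstacles.

```bash
cat > h.py <<'E'
import numpy as np, cv2
from rig import robot
def ray(cam,px,z,st=None):
    """world point on plane z seen at pixel px"""
    c=robot.camera_info(cam); f=210/np.tan(np.radians(c['vertical_fov'])/2)
    d=np.array([(px[0]-c['cx'])/f,(px[1]-c['cy'])/f,1.])
    if cam=='wrist':
        H=c['hand_eye'];R=np.array(st['ee_rot'])@H[:3,:3];o=np.array(st['eef_pos'])+np.array(st['ee_rot'])@H[:3,3]
    else: R=c['R'].T;o=-R@c['t']
    v=R@d; return (o+v*(z-o[2])/v[2])
def colmask(img,col):
    h=cv2.cvtColor(img,cv2.COLOR_RGB2HSV);H,S,V=[h[...,i].astype(int) for i in range(3)]
    m={'red':(H<8)|(H>172),'yellow':(H>22)&(H<35),'green':(H>45)&(H<80),'blue':(H>105)&(H<125)}[col]
    return (m&(S>140)&(V>70)).astype(np.uint8)
def blobs(img,col,amin=60):
    n,l,s,c=cv2.connectedComponentsWithStats(colmask(img,col))
    out=[]
    for i in range(1,n):
        if s[i,4]>=amin:
            k=cv2.convexHull(np.argwhere(l==i)[:,::-1].astype(np.int32))
            (cx,cy),ax,an=cv2.fitEllipse(k) if len(k)>=5 else ((0,0),(0,0),0)
            out.append((s[i,4],np.round(c[i],1),np.round([cx,cy,*ax],1)))
    return out
E
python3 - <<'E'
from h import *
for cam in('top','side'):
    im=cv2.imread(f'pics/{cam}.png')[:,:,::-1]
    for c in('red','yellow','green','blue'):
        for a,ct,e in blobs(im,c): print(cam,c,a,ct,e,'z.083',ray(cam,e[:2],.083)[:2].round(4),'z.08',ray(cam,e[:2],.08)[:2].round(4),'z.04',ray(cam,e[:2],.04)[:2].round(4))
robot.grab_frame('top')
for t in('jar_red','jar_yellow','jar_green','bottle_a','pad_red','pad_yellow','pad_green','pad_blue'):
    for r in robot.outline_of('top',t): 
        c=np.array(r['centre']);print(t,round(r['score'],2),c.round(1),r['pixels'].sum(),ray('top',c,.083)[:2].round(4),ray('top',c,.04)[:2].round(4))
print(robot.read_state()['time'])
E
```

```text
top red 900 [185.9 168.5] [185.9 168.4  33.5  33.8] z.083 [0.6435 0.231 ] z.08 [0.6439 0.2316] z.04 [0.6491 0.2392]
top red 235 [388.5 232.6] [391.5 231.4  25.2  25.6] z.083 [ 0.4831 -0.2703] z.08 [ 0.4831 -0.271 ] z.04 [ 0.4832 -0.2794]
top red 108 [523.1 250.3] [524.  250.6  23.2  45.5] z.083 [ 0.4331 -0.5893] z.08 [ 0.433  -0.5907] z.04 [ 0.4315 -0.6095]
top yellow 257 [330.2 191.7] [332.2 190.6  25.   25.1] z.083 [ 0.5844 -0.1279] z.08 [ 0.5846 -0.1282] z.04 [ 0.588  -0.1321]
top yellow 923 [222.4 224.2] [222.3 224.2  33.9  34.2] z.083 [0.5052 0.1419] z.08 [0.5053 0.1422] z.04 [0.506 0.147]
top green 220 [334.2 189.5] [334.3 189.4  16.2  16.8] z.083 [ 0.5873 -0.1331] z.08 [ 0.5875 -0.1334] z.04 [ 0.591  -0.1374]
top green 535 [155.4 228.3] [155.4 228.2  25.7  26. ] z.083 [0.4973 0.3058] z.08 [0.4973 0.3066] z.04 [0.4978 0.3166]
top blue 119 [119.9  90.4] [122.5  90.9   2.6  71.2] z.083 [0.8395 0.389 ] z.08 [0.8403 0.39  ] z.04 [0.8519 0.4027]
top blue 76 [321.4 106.5] [321.6 106.4   7.4  19.3] z.083 [ 0.7936 -0.1053] z.08 [ 0.7944 -0.1056] z.04 [ 0.8044 -0.1087]
top blue 537 [153
[... 1852 characters left out ...]
0.4708 -0.1524] [ 0.4704 -0.1575]
jar_green 0.71 [332.3 188.9] 236 [ 0.5886 -0.1282] [ 0.5923 -0.1324]
jar_green 0.71 [337.1 150.7] 250 [ 0.6827 -0.1416] [ 0.6897 -0.1463]
jar_green 0.68 [292.9 188.8] 191 [ 0.59   -0.0317] [ 0.5937 -0.0326]
jar_green 0.51 [366.6 187.5] 242 [ 0.591  -0.2121] [ 0.5948 -0.2192]
bottle_a 0.85 [218.1 186.1] 342 [0.5988 0.1518] [0.6029 0.1573]
bottle_a 0.61 [186.3 246.6] 370 [0.4516 0.2301] [0.4506 0.2383]
pad_red 0.75 [183.  169.1] 939 [0.6419 0.2382] [0.6474 0.2466]
pad_yellow 0.84 [219.2 223.1] 960 [0.508  0.1495] [0.5089 0.1549]
pad_green 0.68 [156.7 230.7] 591 [0.4911 0.3026] [0.4915 0.3133]
pad_blue 0.69 [153.  190.8] 523 [0.5891 0.312 ] [0.5929 0.3231]
0.55
```

Two stacks found, green on yellow and blue on red. All four pads fit a hexagon centred at about (.547, .225) and rotated 2.7°. Next I'll write a move planner and go above the blue/red stack.

```bash
cat >> h.py <<'E'
def wrap(a): return (a+180)%360-180
def yaw_of(R): return np.degrees(np.arctan2(R[1][0],R[0][0]))
def plan(*legs,start=None):
    """legs: (x,y,z,yaw_deg,rows). prints move rows, grouped by 8, rounded with carry-over"""
    if start is None:
        s=robot.read_state(); p=np.array(s['eef_pos']); yw=yaw_of(s['ee_rot'])
    else: p=np.array(start[:3],float); yw=start[3]
    out=[]
    for x,y,z,yt,n in legs:
        p0,y0=p.copy(),yw; T=np.array([x,y,z]); dy=wrap(yt-y0)
        w=np.minimum(np.minimum(np.arange(n)+1,np.arange(n)[::-1]+1),3).astype(float); f=np.cumsum(w)/w.sum()
        for k in f:
            g=p0+(T-p0)*k; d=g-p; c,s_=np.cos(np.radians(yw)),np.sin(np.radians(yw))
            if np.linalg.norm(d)>.0505: print('!fast',np.linalg.norm(d))
            t=[round(v/.08,2)+0. for v in (d[0]*c+d[1]*s_, d[0]*s_-d[1]*c, -d[2])]
            r=round(-wrap(y0+dy*k-yw)/180,3)+0.
            if abs(r)>.0477: print('!turn',r)
            p=p+.08*np.array([t[0]*c+t[1]*s_, t[0]*s_-t[1]*c, -t[2]]); yw-=r*180
            out.append([t,r])
    while len(out)%8: out.append([[0,0,0],0])
    for i in range(0,len(out),8): print(str(out[i:i+8]).replace(' ','').replace('0.0,','0,'))
    return p,yw
E
python3 - <<'E'
from h import *
plan((.484,-.280,.18,63,11),)
E
```

```text
[[[np.float64(0.15),np.float64(-0.08),np.float64(0.02)],np.float64(-0.008)],[[np.float64(0.3),np.float64(-0.15),np.float64(0.05)],np.float64(-0.016)],[[np.float64(0.47),np.float64(-0.2),np.float64(0.07)],np.float64(-0.024)],[[np.float64(0.48),np.float64(-0.16),np.float64(0.07)],np.float64(-0.023)],[[np.float64(0.5),np.float64(-0.13),np.float64(0.07)],np.float64(-0.024)],[[np.float64(0.5),np.float64(-0.1),np.float64(0.08)],np.float64(-0.024)],[[np.float64(0.5),np.float64(-0.05),np.float64(0.07)],np.float64(-0.024)],[[np.float64(0.51),np.float64(-0.02),np.float64(0.07)],np.float64(-0.024)]]
[[[np.float64(0.51),np.float64(0.02),np.float64(0.07)],np.float64(-0.023)],[[np.float64(0.34),np.float64(0.04),np.float64(0.05)],np.float64(-0.016)],[[np.float64(0.16),np.float64(0.03),np.float64(0.02)],np.float64(-0.008)],[[0,0,0],0],[[0,0,0],0],[[0,0,0],0],[[0,0,0],0],[[0,0,0],0]]
```

>>> apply_moves(
  series=[
    [[0.15, -0.08, 0.02], -0.008],
    [[0.3, -0.15, 0.05], -0.016],
    [[0.47, -0.2, 0.07], -0.024],
    [[0.48, -0.16, 0.07], -0.023],
    [[0.5, -0.13, 0.07], -0.024],
    [[0.5, -0.1, 0.08], -0.024],
    [[0.5, -0.05, 0.07], -0.024],
    [[0.51, -0.02, 0.07], -0.024],
  ],
  gripper=-1,
)

```text
time: 1.35
eef_pos: [0.435, -0.3418, 0.1912]
ee_rot: [[0.576, 0.817, 0.0], [0.817, -0.576, -0.0], [-0.0, 0.001, -1.0]]
ft_force: [0.1, -0.9, -0.5]
opening: 1.001
grasp_force: 0.0
```

>>> apply_moves(
  series=[
    [[0.51, 0.02, 0.07], -0.023],
    [[0.34, 0.04, 0.05], -0.016],
    [[0.16, 0.03, 0.02], -0.008],
    [[0, 0, 0], 0],
    [[0, 0, 0], 0],
    [[0, 0, 0], 0],
    [[0, 0, 0], 0],
    [[0, 0, 0], 0],
  ],
)

```text
time: 2.15
eef_pos: [0.4835, -0.2811, 0.1803]
ee_rot: [[0.456, 0.89, 0.0], [0.89, -0.456, -0.0], [-0.0, 0.0, -1.0]]
ft_force: [-0.2, -0.1, -0.5]
opening: 1.003
grasp_force: 0.0
```

```bash
sed -i 's/round(v\/.08,2)+0./round(float(v)\/.08,2)+0./; s/r=round(-wrap(y0+dy\*k-yw)\/180,3)/r=round(float(-wrap(y0+dy*k-yw))\/180,3)/' h.py; python3 - <<'E'
from h import *
s=robot.read_state();im=robot.grab_frame('wrist')
print(s['time'],s['eef_pos'],yaw_of(s['ee_rot']),np.round(s['ee_rot'][2],4))
cv2.imwrite('pics/w1.png',im[:,:,::-1])
for c,z in(('blue',.08),('red',.04)):
    for a,ct,e in blobs(im,c,300): print(c,a,ct,e,ray('wrist',e[:2],z,s).round(4),ray('wrist',ct,z,s).round(4))
E
```

```text
2.15 [ 0.48345758 -0.28110973  0.18025518] 62.873615209571 [-3.e-04  2.e-04 -1.e+00]
red 979 [287.3 189.2] [287.1 197.   76.7  78.3] [ 0.4842 -0.2796  0.04  ] [ 0.4873 -0.274   0.04  ]
```

View pics/w1.png

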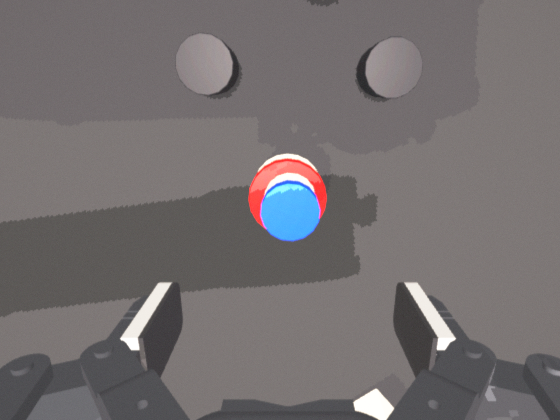

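The wrist picture shows the blue lid at about (290,211), centred on the red ring at (287,197) with the white body in between. Two black jars lie above, well clear. I'll refine the position and plan the blue grasp.

```bash
sed -i "s/(H>105)&(H<125)/(H>99)\&(H<125)/" h.py; python3 - <<'E'
from h import *
s=robot.read_state();im=cv2.imread('pics/w1.png')[:,:,::-1]
for a,ct,e in blobs(im,'blue',300): print(a,ct,e,ray('wrist',e[:2],.08,s).round(4))
print(s['ft_force'],yaw_of(s['ee_rot']))
plan((.484,-.280,.050,63,8))
E
```

```text
2550 [290.4 212.6] [290.  210.8  57.9  60.7] [ 0.4867 -0.2792  0.08  ]
[0.10212258 0.39025805 0.0007629 ] 62.89808958778683
[[[0,0,0.09],0.0],[[0,0,0.18],0.0],[[0,0,0.27],0.0],[[0.01,0,0.27],0.0],[[0,0,0.27],0.0],[[0,0,0.28],0.0],[[0,0,0.18],-0.001],[[0,0,0.09],0.0]]
```

>>> apply_moves(
  series=[
    [[0.03, 0.02, 0.09], 0],
    [[0, 0, 0.18], 0],
    [[0, 0, 0.27], 0],
    [[0, 0, 0.27], 0],
    [[0, 0, 0.27], 0],
    [[0, 0, 0.27], 0],
    [[0, 0, 0.18], 0],
    [[0, 0, 0.08], 0],
  ],
  squeeze=30,
)

```text
time: 3.0
eef_pos: [0.4855, -0.2782, 0.0492]
ee_rot: [[0.454, 0.891, -0.002], [0.891, -0.454, 0.001], [0.0, -0.003, -1.0]]
ft_force: [-1.0, 1.3, 0.6]
opening: 0.996
grasp_force: 0.0
```

>>> apply_moves(
  series=[
    [[0, 0, 0], 0],
    [[0, 0, 0], 0],
    [[0, 0, 0], 0],
    [[0, 0, 0], 0],
    [[0, 0, 0], 0],
    [[0, 0, 0], 0],
    [[0, 0, 0], 0],
    [[0, 0, 0], 0],
  ],
  gripper=1,
)

```text
time: 3.8
eef_pos: [0.4871, -0.2791, 0.0524]
ee_rot: [[0.454, 0.891, 0.001], [0.891, -0.454, -0.001], [-0.0, 0.002, -1.0]]
ft_force: [-2.0, 1.5, 6.1]
opening: 0.478
grasp_force: 30.1
```

```bash
python3 - <<'E'
from h import *
plan((.487,-.279,.22,63,8),(.590,.3098,.20,63,16),(.590,.3098,.105,63,8))
E
```

```text
[[[0,0,-0.12],0.0],[[0,0,-0.23],0.0],[[0,0,-0.35],0.0],[[0,0,-0.35],0.0],[[0,0,-0.35],0.0],[[0,0,-0.35],0.0],[[0,0,-0.23],0.0],[[0,0,-0.11],0.0]]
[[[0.17,-0.05,0.01],0.0],[[0.34,-0.11,0.01],0.0],[[0.51,-0.15,0.02],0.0],[[0.51,-0.16,0.01],0.0],[[0.51,-0.16,0.02],0.0],[[0.51,-0.16,0.02],0.0],[[0.51,-0.15,0.02],0.0],[[0.51,-0.16,0.01],0.0]]
[[[0.51,-0.16,0.02],0.0],[[0.51,-0.15,0.02],0.0],[[0.51,-0.16,0.02],0.0],[[0.51,-0.16,0.01],0.0],[[0.51,-0.16,0.02],0.0],[[0.51,-0.15,0.02],0.0],[[0.34,-0.11,0.01],0.0],[[0.17,-0.05,0.01],0.0]]
[[[0,0,0.07],0.0],[[0,0,0.13],0.0],[[0,0,0.19],0.0],[[0,0,0.2],0.0],[[0,0,0.2],0.0],[[0,0,0.2],0.0],[[0,0,0.13],0.0],[[0,0,0.06],0.0]]
```

>>> apply_moves(
  series=[
    [[0, 0, -0.12], 0],
    [[0, 0, -0.23], 0],
    [[0, 0, -0.35], 0],
    [[0, 0, -0.35], 0],
    [[0, 0, -0.35], 0],
    [[0, 0, -0.35], 0],
    [[0, 0, -0.23], 0],
    [[0, 0, -0.11], 0],
  ],
)

```text
time: 4.6
eef_pos: [0.4871, -0.2791, 0.2211]
ee_rot: [[0.454, 0.891, 0.003], [0.891, -0.454, -0.002], [-0.0, 0.003, -1.0]]
ft_force: [0.0, 0.5, -0.4]
opening: 0.484
grasp_force: 30.5
```

>>> apply_moves(
  series=[
    [[0.17, -0.05, 0.01], 0],
    [[0.34, -0.11, 0.01], 0],
    [[0.51, -0.15, 0.02], 0],
    [[0.51, -0.16, 0.01], 0],
    [[0.51, -0.16, 0.02], 0],
    [[0.51, -0.16, 0.02], 0],
    [[0.51, -0.15, 0.02], 0],
    [[0.51, -0.16, 0.01], 0],
  ],
)

```text
time: 5.4
eef_pos: [0.5368, 0.0183, 0.2075]
ee_rot: [[0.454, 0.891, -0.002], [0.891, -0.454, 0.0], [-0.001, -0.002, -1.0]]
ft_force: [0.6, 0.2, 0.0]
opening: 0.48
grasp_force: 30.5
```

>>> apply_moves(
  series=[
    [[0.51, -0.16, 0.02], 0],
    [[0.51, -0.15, 0.02], 0],
    [[0.51, -0.16, 0.02], 0],
    [[0.51, -0.16, 0.01], 0],
    [[0.51, -0.16, 0.02], 0],
    [[0.51, -0.15, 0.02], 0],
    [[0.34, -0.11, 0.01], 0],
    [[0.17, -0.05, 0.01], 0],
  ],
)

```text
time: 6.2
eef_pos: [0.5869, 0.3141, 0.1967]
ee_rot: [[0.45, 0.893, -0.003], [0.893, -0.45, 0.001], [-0.001, -0.003, -1.0]]
ft_force: [0.5, -0.6, -1.2]
opening: 0.481
grasp_force: 30.5
```

>>> apply_moves(
  series=[
    [[0, 0, 0], 0],
    [[0, 0, 0], 0],
    [[0, 0, 0], 0],
    [[0, 0, 0], 0],
    [[0, 0, 0], 0],
    [[0, 0, 0], 0],
    [[0, 0, 0], 0],
    [[0, 0, 0], 0],
  ],
)

```text
time: 7.0
eef_pos: [0.5892, 0.3099, 0.1985]
ee_rot: [[0.454, 0.891, 0.0], [0.891, -0.454, -0.0], [-0.0, 0.0, -1.0]]
ft_force: [0.8, -0.4, -0.3]
opening: 0.48
grasp_force: 30.5
```

```bash
python3 - <<'E'
from h import *
s=robot.read_state();im=robot.grab_frame('wrist');t=robot.grab_frame('top')
print(s['time'],s['eef_pos'],yaw_of(s['ee_rot']),s['opening'],s['grasp_force'])
cv2.imwrite('pics/w2.png',np.hstack([im,t])[::1,:,::-1][:, :1120]) 
cv2.imwrite('pics/w2.png',im[:,:,::-1])
C=np.array([.547,.2254])
for c,r in(('blue',63),('red',2.7),('green',122.7),('yellow',242.7)):
    for a,ct,e in blobs(im,c,300): print(c,a,ct,e,ray('wrist',e[:2],.083,s).round(4))
E
```

```text
7.0 [0.58923384 0.30991158 0.19853126] 62.970710221793894 0.48008936327897433 30.489233136177063
blue 5741 [290.8 202.9] [290.7 204.5  85.4  88.9] [0.5929 0.3113 0.083 ]
blue 9790 [287.3 319. ] [287.3 318.9 111.1 112.5] [0.5467 0.2261 0.083 ]
red 7958 [400.7 259.9] [397.  262.7  99.2 112.3] [0.6447 0.2324 0.083 ]
green 4802 [182.  261.8] [183.1 262.8  76.4  83.4] [0.498  0.3071 0.083 ]
yellow 1997 [290.7 389.6] [289.8 389.5  32.5  93.4] [0.5162 0.1616 0.083 ]
```

View pics/w2.png

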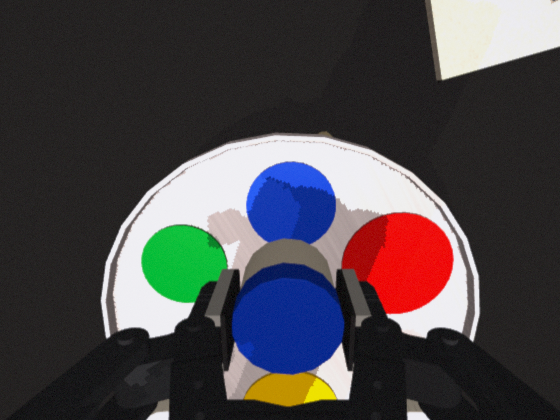

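The blue jar hangs upright in the fingers (lid at (287,319)). Its pad shows at (291,204), with red at (397,263) and green at (183,263). I'll work out the in-grip offset and plan the descent.

```bash
python3 - <<'E'
from h import *
s=robot.read_state()
j=ray('wrist',(287.3,318.9),.226,s);p=np.array(s['eef_pos']);print(j,j[:2]-p[:2])
o=j[:2]-p[:2]
print('pixel dia->', 111.5)
g=np.array([.592,.3108])-o
plan((g[0],g[1],.150,63,8),(g[0],g[1],.0965,63,8))
E
```

```text
[0.59037657 0.31194074 0.226     ] [0.00115908 0.00196288]
pixel dia-> 111.5
[[[0,0,0.03],0.0],[[0,0,0.07],0.0],[[0,0.01,0.1],0.0],[[0,0,0.1],0.0],[[0,0.01,0.1],0.0],[[0,0,0.11],0.0],[[0,0,0.06],0.0],[[0,0,0.04],0.0]]
[[[0,0,0.04],0.0],[[0,0,0.07],0.0],[[0,0,0.11],0.0],[[0,0,0.11],0.0],[[0,0,0.11],0.0],[[0,0,0.11],0.0],[[0,0,0.08],0.0],[[0,0,0.03],0.0]]
```

>>> apply_moves(
  series=[
    [[0, 0.02, 0.07], 0],
    [[0, 0, 0.14], 0],
    [[0, 0, 0.2], 0],
    [[0, 0, 0.2], 0],
    [[0, 0, 0.2], 0],
    [[0, 0, 0.2], 0],
    [[0, 0, 0.15], 0],
    [[0, 0, 0.07], 0],
  ],
)

```text
time: 7.9
eef_pos: [0.5901, 0.3089, 0.0982]
ee_rot: [[0.454, 0.891, -0.002], [0.891, -0.454, -0.001], [-0.002, -0.001, -1.0]]
ft_force: [-0.1, 0.3, -0.6]
opening: 0.48
grasp_force: 30.5
```

>>> apply_moves(
  series=[
    [[0, 0, 0.03], 0],
    [[0, 0, 0.02], 0],
    [[0, 0, 0], 0],
    [[0, 0, 0], 0],
    [[0, 0, 0], 0],
    [[0, 0, 0], 0],
    [[0, 0, 0], 0],
    [[0, 0, 0], 0],
  ],
)

```text
time: 8.7
eef_pos: [0.5907, 0.3092, 0.0962]
ee_rot: [[0.454, 0.891, 0.0], [0.891, -0.454, -0.0], [0.0, 0.0, -1.0]]
ft_force: [0.6, -0.1, -0.0]
opening: 0.48
grasp_force: 30.5
```

>>> apply_moves(
  series=[
    [[0, 0, 0.01], 0],
    [[0, 0, 0.01], 0],
    [[0, 0, 0], 0],
    [[0, 0, 0], 0],
    [[0, 0, 0], 0],
    [[0, 0, 0], 0],
    [[0, 0, 0], 0],
    [[0, 0, 0], 0],
  ],
)

```text
time: 9.5
eef_pos: [0.5908, 0.3094, 0.0955]
ee_rot: [[0.454, 0.891, 0.001], [0.891, -0.454, -0.0], [0.0, 0.001, -1.0]]
ft_force: [-3.1, -2.1, 7.7]
opening: 0.48
grasp_force: 31.1
```

>>> apply_moves(
  series=[
    [[0, 0, 0], 0],
    [[0, 0, 0], 0],
    [[0, 0, 0], 0],
    [[0, 0, 0], 0],
    [[0, 0, 0], 0],
    [[0, 0, -0.05], 0],
    [[0, 0, -0.15], 0],
    [[0, 0, -0.3], 0],
  ],
  gripper=-1,
)

```text
time: 10.3
eef_pos: [0.59, 0.3087, 0.1341]
ee_rot: [[0.454, 0.891, -0.002], [0.891, -0.454, -0.001], [-0.002, -0.001, -1.0]]
ft_force: [0.9, -0.6, 0.5]
opening: 0.997
grasp_force: 0.0
```

```bash
python3 - <<'E'
from h import *
print(robot.read_state()['eef_pos'])
plan((.5908,.3094,.20,63,5),(.4843,-.2795,.18,63,16),(.4843,-.2795,.18,63,3))
E
```

```text
[0.5899554  0.30874381 0.13413975]
[[[0,0,-0.09],0.0],[[0,0,-0.18],0.0],[[0.01,0,-0.28],0.0],[[0,0.01,-0.18],0.0],[[0,0,-0.09],0.0],[[-0.17,0.05,0.01],0.0],[[-0.34,0.1,0.01],0.0],[[-0.51,0.16,0.02],0.0]]
[[[-0.51,0.15,0.01],0.0],[[-0.52,0.16,0.02],0.0],[[-0.51,0.15,0.02],0.0],[[-0.51,0.15,0.02],0.0],[[-0.51,0.16,0.01],0.0],[[-0.51,0.15,0.02],0.0],[[-0.51,0.15,0.02],0.0],[[-0.51,0.16,0.02],0.0]]
[[[-0.52,0.15,0.01],0.0],[[-0.51,0.16,0.02],0.0],[[-0.51,0.15,0.02],0.0],[[-0.34,0.1,0.01],0.0],[[-0.17,0.05,0.01],0.0],[[0,0,0.0],0.0],[[0,0,0.0],0.0],[[0,0,0.0],0.0]]
```

>>> apply_moves(
  series=[
    [[0, 0, -0.09], 0],
    [[0, 0, -0.18], 0],
    [[0, 0, -0.28], 0],
    [[0, 0, -0.18], 0],
    [[0, 0, -0.09], 0],
    [[-0.17, 0.05, 0.01], 0],
    [[-0.34, 0.1, 0.01], 0],
    [[-0.51, 0.16, 0.02], 0],
  ],
)

```text
time: 11.1
eef_pos: [0.5743, 0.2253, 0.1954]
ee_rot: [[0.452, 0.892, -0.002], [0.892, -0.452, 0.0], [-0.0, -0.002, -1.0]]
ft_force: [0.4, -0.2, 0.5]
opening: 1.001
grasp_force: 0.0
```

>>> apply_moves(
  series=[
    [[-0.51, 0.15, 0.01], 0],
    [[-0.52, 0.16, 0.02], 0],
    [[-0.51, 0.15, 0.02], 0],
    [[-0.51, 0.15, 0.02], 0],
    [[-0.51, 0.16, 0.01], 0],
    [[-0.51, 0.15, 0.02], 0],
    [[-0.51, 0.15, 0.02], 0],
    [[-0.51, 0.16, 0.02], 0],
  ],
)

```text
time: 11.9
eef_pos: [0.5127, -0.1135, 0.1847]
ee_rot: [[0.456, 0.89, -0.001], [0.89, -0.456, -0.0], [-0.001, -0.001, -1.0]]
ft_force: [0.5, -0.3, -1.0]
opening: 0.999
grasp_force: 0.0
```

>>> apply_moves(
  series=[
    [[-0.52, 0.15, 0.01], 0],
    [[-0.51, 0.16, 0.02], 0],
    [[-0.51, 0.15, 0.02], 0],
    [[-0.34, 0.1, 0.01], 0],
    [[-0.17, 0.05, 0.01], 0],
    [[0, 0, 0], 0],
    [[0, 0, 0], 0],
    [[0, 0, 0], 0],
  ],
)

```text
time: 12.7
eef_pos: [0.4842, -0.277, 0.1801]
ee_rot: [[0.452, 0.892, 0.0], [0.892, -0.452, 0.001], [0.001, -0.0, -1.0]]
ft_force: [0.5, 1.3, -0.3]
opening: 1.002
grasp_force: 0.0
```

```bash
python3 - <<'E'
from h import *
s=robot.read_state();im=robot.grab_frame('wrist');t=robot.grab_frame('top')
print(s['time'],s['eef_pos'],yaw_of(s['ee_rot']))
for a,ct,e in blobs(im,'red',300): print(a,ct,e,ray('wrist',e[:2],.04,s).round(4))
for a,ct,e in blobs(t,'blue',150): print('top',a,ct,e,ray('top',e[:2],.123,s).round(4),ray('top',e[:2],.083,s).round(4))
cv2.imwrite('pics/t3.png',t[100:300,80:420,::-1].repeat(2,0).repeat(2,1))
plan((.4845,-.279,.060,63,8),(.4845,-.279,.012,63,8))
E
```

```text
12.7 [ 0.48424124 -0.27704622  0.18011952] 63.13237674193907
3915 [289.6 206.9] [288.7 202.   76.4  77.9] [ 0.4843 -0.2796  0.04  ]
top 482 [152.9 189.4] [153.5 189.7  25.7  25.9] [0.5883 0.3006 0.123 ] [0.5918 0.3108 0.083 ]
top 2461 [ 35.3 322.7] [ 29.7 317.1  71.7  85.3] [0.2913 0.5912 0.123 ] [0.285  0.6111 0.083 ]
[[[0,0,0.08],0.0],[[0,0,0.17],0.0],[[0,0,0.25],0.0],[[-0.01,0.01,0.25],0.0],[[0,0,0.25],0.0],[[0,0,0.25],0.001],[[0,0,0.17],0.0],[[0,0,0.08],0.0]]
[[[0,0,0.03],0.0],[[0,0,0.07],0.0],[[0,0,0.1],0.0],[[0,0,0.1],0.0],[[0,0,0.1],0.0],[[0,0,0.1],0.0],[[0,0,0.07],0.0],[[0,0,0.03],0.0]]
```

View pics/t3.png

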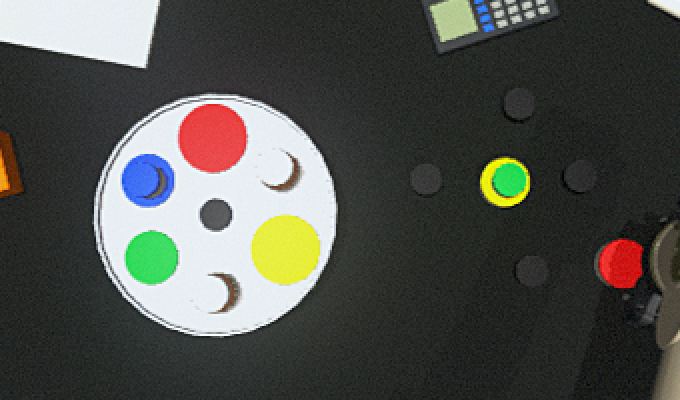

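The blue jar stands centred on its pad (crop (147,180)). The red lid is free, and the bottles haven't moved. Now grasping red.

>>> apply_moves(
  series=[
    [[-0.02, 0.01, 0.15], 0],
    [[0, 0, 0.3], 0],
    [[0, 0, 0.4], 0],
    [[0, 0, 0.4], 0],
    [[0, 0, 0.35], 0],
    [[0, 0, 0.25], 0],
    [[0, 0, 0.15], 0],
    [[0, 0, 0.08], 0],
  ],
  squeeze=40,
)

```text
time: 13.6
eef_pos: [0.4831, -0.2804, 0.0124]
ee_rot: [[0.454, 0.891, -0.001], [0.891, -0.454, 0.001], [0.0, -0.001, -1.0]]
ft_force: [0.7, 0.3, 0.3]
opening: 0.995
grasp_force: 0.0
```

>>> apply_moves(
  series=[
    [[0, 0, 0], 0],
    [[0, 0, 0], 0],
    [[0, 0, 0], 0],
    [[0, 0, 0], 0],
    [[0, 0, 0], 0],
    [[0, 0, 0], 0],
    [[0, 0, 0], 0],
    [[0, 0, 0], 0],
  ],
  gripper=1,
)

```text
time: 14.4
eef_pos: [0.4843, -0.2814, 0.0148]
ee_rot: [[0.454, 0.891, 0.002], [0.891, -0.454, -0.001], [-0.0, 0.002, -1.0]]
ft_force: [-0.4, 1.2, 6.3]
opening: 0.713
grasp_force: 44.1
```

```bash
python3 - <<'E'
from h import *
s=robot.read_state();p=s['eef_pos'];print(p,s['opening'],s['grasp_force'],s['ft_force'])
plan((p[0],p[1],.20,63,8),(.642,.2302,.20,2.7,16),(.642,.2302,.20,2.7,8))
E
```

```text
[ 0.48430908 -0.2813612   0.01477208] 0.7129734181115922 44.09272491931915 [-0.44472988  1.21648321  6.27597181]
[[[0,0,-0.13],0.0],[[0,0,-0.26],0.0],[[0,0,-0.38],0.0],[[0,0,-0.39],0.0],[[0,0,-0.38],0.0],[[0,0,-0.39],0.0],[[0,0,-0.26],0.0],[[0,0,-0.13],0.0]]
[[[0.16,-0.03,0.0],0.008],[[0.31,-0.06,0.0],0.016],[[0.46,-0.12,0.0],0.024],[[0.46,-0.15,0.0],0.024],[[0.44,-0.18,0.0],0.024],[[0.42,-0.22,0.0],0.024],[[0.41,-0.25,0.0],0.024],[[0.39,-0.28,0.0],0.023]]
[[[0.36,-0.31,0.0],0.024],[[0.34,-0.33,0.0],0.024],[[0.32,-0.36,0.0],0.024],[[0.29,-0.38,0.0],0.024],[[0.26,-0.4,0.0],0.024],[[0.22,-0.42,0.0],0.024],[[0.13,-0.3,0.0],0.016],[[0.06,-0.14,0.0],0.008]]
[[[0,0,0.0],0.0],[[0,0,0.0],0.0],[[0,0,0.0],0.0],[[0,0,0.0],0.0],[[0,0,0.0],0.0],[[0,0,0.0],0.0],[[0,0,0.0],0.0],[[0,0,0.0],0.0]]
```

>>> apply_moves(
  series=[
    [[0, 0, -0.13], 0],
    [[0, 0, -0.26], 0],
    [[0, 0, -0.38], 0],
    [[0, 0, -0.39], 0],
    [[0, 0, -0.38], 0],
    [[0, 0, -0.39], 0],
    [[0, 0, -0.26], 0],
    [[0, 0, -0.13], 0],
  ],
)

```text
time: 15.2
eef_pos: [0.4841, -0.2811, 0.2019]
ee_rot: [[0.454, 0.891, 0.002], [0.891, -0.454, -0.002], [-0.0, 0.003, -1.0]]
ft_force: [0.6, -0.4, -1.9]
opening: 0.708
grasp_force: 43.8
```

>>> apply_moves(
  series=[
    [[0.16, -0.03, 0], 0.008],
    [[0.31, -0.06, 0], 0.016],
    [[0.46, -0.12, 0], 0.024],
    [[0.46, -0.15, 0], 0.024],
    [[0.44, -0.18, 0], 0.024],
    [[0.42, -0.22, 0], 0.024],
    [[0.41, -0.25, 0], 0.024],
    [[0.39, -0.28, 0], 0.023],
  ],
)

```text
time: 16.0
eef_pos: [0.5625, -0.0237, 0.1988]
ee_rot: [[0.841, 0.541, -0.001], [0.541, -0.841, -0.0], [-0.001, -0.001, -1.0]]
ft_force: [0.3, -0.5, -2.0]
opening: 0.707
grasp_force: 43.8
```

>>> apply_moves(
  series=[
    [[0.36, -0.31, 0], 0.024],
    [[0.34, -0.33, 0], 0.024],
    [[0.32, -0.36, 0], 0.024],
    [[0.29, -0.38, 0], 0.024],
    [[0.26, -0.4, 0], 0.024],
    [[0.22, -0.42, 0], 0.024],
    [[0.13, -0.3, 0], 0.016],
    [[0.06, -0.14, 0], 0.008],
  ],
)

```text
time: 16.8
eef_pos: [0.6401, 0.2337, 0.1981]
ee_rot: [[0.999, 0.048, -0.002], [0.048, -0.999, 0.001], [-0.002, -0.001, -1.0]]
ft_force: [0.8, -0.8, -0.8]
opening: 0.709
grasp_force: 43.8
```

>>> apply_moves(
  series=[
    [[0, 0, 0], 0],
    [[0, 0, 0], 0],
    [[0, 0, 0], 0],
    [[0, 0, 0], 0],
    [[0, 0, 0], 0],
    [[0, 0, 0], 0],
    [[0, 0, 0], 0],
    [[0, 0, 0], 0],
  ],
)

```text
time: 17.6
eef_pos: [0.6411, 0.2301, 0.1993]
ee_rot: [[0.999, 0.047, 0.0], [0.047, -0.999, -0.0], [0.0, 0.0, -1.0]]
ft_force: [-0.2, 0.4, -1.2]
opening: 0.706
grasp_force: 43.8
```

```bash
cat >> h.py <<'E'
def place_check(col,dz,name):
    s=robot.read_state();im=robot.grab_frame('wrist');p=np.array(s['eef_pos'])
    print(s['time'],p.round(4),yaw_of(s['ee_rot']).round(2),s['opening'],s['grasp_force'])
    for c in('red','yellow','green','blue'):
        for a,ct,e in blobs(im,c,500):
            print(c,a,e,'pad',ray('wrist',e[:2],.083,s)[:2].round(4),'held lid off',(ray('wrist',e[:2],p[2]-dz+.04,s)-p)[:2].round(4))
    cv2.imwrite(f'pics/{name}.png',im[:,:,::-1])
E
python3 - <<'E'
from h import *
place_check('red',.0148,'w4')
E
```

```text
17.6 [0.6411 0.2301 0.1993] 2.67 0.7059787151462086 43.83011519908905
red 7129 [288.1 201.5 111.5 116.6] pad [0.646  0.2302] held lid off [0.0457 0.0023]
red 19965 [287.5 309.7 155.1 164.9] pad [0.5553 0.2264] held lid off [0.0045 0.0006]
yellow 1339 [352.6 362.1  40.1  81.4] pad [0.5068 0.1687] held lid off [-0.0175 -0.0256]
green 999 [216.7 361.2  30.7  66.7] pad [0.5024 0.284 ] held lid off [-0.0195  0.0267]
blue 4059 [178.2 270.5  86.6  97.5] pad [0.5863 0.3129] held lid off [0.0186 0.0398]
```

View pics/w4.png

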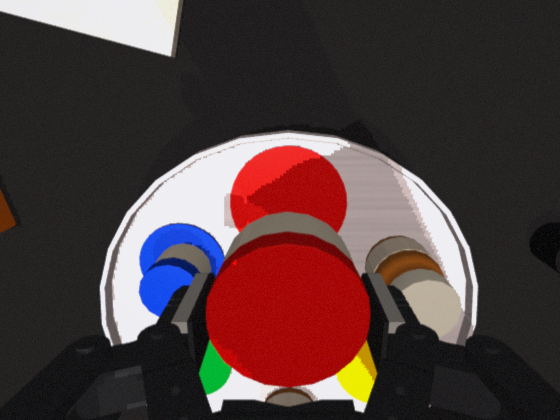

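The red jar hangs upright with its lid at (288,310) and the pad straight below. By the wrist view the jar is within 1 mm of centre. Lowering.

>>> apply_moves(
  series=[
    [[0, 0, 0.07], 0],
    [[0, 0, 0.15], 0],
    [[0, 0, 0.23], 0],
    [[0, 0, 0.23], 0],
    [[0, 0, 0.23], 0],
    [[0, 0, 0.2], 0],
    [[0, 0, 0.1], 0],
    [[0, 0, 0.04], 0],
  ],
)

```text
time: 18.45
eef_pos: [0.6407, 0.2301, 0.098]
ee_rot: [[0.999, 0.047, -0.001], [0.047, -0.999, -0.001], [-0.001, 0.0, -1.0]]
ft_force: [-0.8, -0.1, -1.5]
opening: 0.708
grasp_force: 43.8
```

>>> apply_moves(
  series=[
    [[0, 0, 0.01], 0],
    [[0, 0, 0.01], 0],
    [[0, 0, 0], 0],
    [[0, 0, 0], 0],
    [[0, 0, 0], 0],
    [[0, 0, 0], 0],
    [[0, 0, 0], 0],
    [[0, 0, 0], 0],
  ],
)

```text
time: 19.25
eef_pos: [0.6412, 0.2303, 0.0979]
ee_rot: [[0.999, 0.047, 0.0], [0.047, -0.999, 0.0], [0.0, 0.0, -1.0]]
ft_force: [0.0, 0.2, 0.8]
opening: 0.708
grasp_force: 43.9
```

>>> apply_moves(
  series=[
    [[0, 0, 0], 0],
    [[0, 0, 0], 0],
    [[0, 0, 0], 0],
    [[0, 0, 0], 0],
    [[0, 0, -0.05], 0],
    [[0, 0, -0.15], 0],
    [[0, 0, -0.35], 0],
    [[0, 0, -0.5], 0],
  ],
  gripper=-1,
)

```text
time: 20.05
eef_pos: [0.6402, 0.2298, 0.1817]
ee_rot: [[0.999, 0.047, -0.003], [0.047, -0.999, -0.001], [-0.003, 0.001, -1.0]]
ft_force: [1.0, 0.5, -0.4]
opening: 1.002
grasp_force: 0.0
```

```bash
python3 - <<'E'
from h import *
s=robot.read_state();p=s['eef_pos'];print(p,s['opening'])
plan((.641,.230,.20,2.7,3),(.587,-.134,.18,122.7,20),)
E
```

```text
[0.64021568 0.2297646  0.18169345] 1.001940415579825
[[[0,0,-0.06],0.0],[[0.01,0,-0.11],0.0],[[0,0,-0.06],0.0],[[-0.02,0.08,0.0],-0.012],[[-0.04,0.17,0.01],-0.025],[[-0.07,0.24,0.02],-0.037],[[-0.11,0.23,0.01],-0.037],[[-0.13,0.22,0.02],-0.037]]
[[[-0.16,0.21,0.01],-0.037],[[-0.18,0.18,0.01],-0.037],[[-0.2,0.16,0.02],-0.037],[[-0.21,0.14,0.01],-0.037],[[-0.23,0.11,0.02],-0.037],[[-0.24,0.08,0.01],-0.037],[[-0.25,0.05,0.01],-0.037],[[-0.26,0.03,0.02],-0.038]]
[[[-0.25,-0.01,0.01],-0.037],[[-0.25,-0.03,0.02],-0.037],[[-0.25,-0.07,0.01],-0.037],[[-0.24,-0.09,0.01],-0.037],[[-0.23,-0.12,0.02],-0.037],[[-0.14,-0.1,0.01],-0.024],[[-0.06,-0.05,0.0],-0.013],[[0,0,0],0]]
```

>>> apply_moves(
  series=[
    [[0, 0, -0.06], 0],
    [[0.01, 0, -0.11], 0],
    [[0, 0, -0.06], 0],
    [[-0.02, 0.08, 0], -0.012],
    [[-0.04, 0.17, 0.01], -0.025],
    [[-0.07, 0.24, 0.02], -0.037],
    [[-0.11, 0.23, 0.01], -0.037],
    [[-0.13, 0.22, 0.02], -0.037],
  ],
)

```text
time: 20.85
eef_pos: [0.6294, 0.149, 0.1946]
ee_rot: [[0.869, 0.494, -0.001], [0.494, -0.869, -0.0], [-0.001, -0.0, -1.0]]
ft_force: [0.2, -1.3, -0.1]
opening: 1.0
grasp_force: 0.0
```

>>> apply_moves(
  series=[
    [[-0.16, 0.21, 0.01], -0.037],
    [[-0.18, 0.18, 0.01], -0.037],
    [[-0.2, 0.16, 0.02], -0.037],
    [[-0.21, 0.14, 0.01], -0.037],
    [[-0.23, 0.11, 0.02], -0.037],
    [[-0.24, 0.08, 0.01], -0.037],
    [[-0.25, 0.05, 0.01], -0.037],
    [[-0.26, 0.03, 0.02], -0.038],
  ],
)

```text
time: 21.65
eef_pos: [0.6054, -0.0134, 0.186]
ee_rot: [[0.121, 0.993, -0.001], [0.993, -0.121, -0.0], [-0.0, -0.001, -1.0]]
ft_force: [0.2, 0.9, -0.4]
opening: 1.0
grasp_force: 0.0
```

>>> apply_moves(
  series=[
    [[-0.25, -0.01, 0.01], -0.037],
    [[-0.25, -0.03, 0.02], -0.037],
    [[-0.25, -0.07, 0.01], -0.037],
    [[-0.24, -0.09, 0.01], -0.037],
    [[-0.23, -0.12, 0.02], -0.037],
    [[-0.14, -0.1, 0.01], -0.024],
    [[-0.06, -0.05, 0], -0.013],
    [[0, 0, 0], 0],
  ],
)

```text
time: 22.45
eef_pos: [0.587, -0.1348, 0.1794]
ee_rot: [[-0.54, 0.842, -0.001], [0.842, 0.54, 0.0], [0.001, -0.001, -1.0]]
ft_force: [0.4, -0.3, 0.5]
opening: 1.001
grasp_force: 0.0
```

```bash
python3 - <<'E'
from h import *
s=robot.read_state();im=robot.grab_frame('wrist');t=robot.grab_frame('top')
print(s['time'],s['eef_pos'],yaw_of(s['ee_rot']))
for c,z in(('green',.08),('yellow',.04)):
    for a,ct,e in blobs(im,c,300): print(c,a,ct,e,ray('wrist',e[:2],z,s).round(4))
cv2.imwrite('pics/w5.png',im[:,:,::-1]); 
cv2.imwrite('pics/t5.png',t[130:290,110:270,::-1].repeat(3,0).repeat(3,1))
E
```

```text
22.45 [ 0.587017   -0.1347987   0.17940268] 122.6497361596117
green 2777 [288.5 213.9] [288.6 214.   58.7  60.3] [ 0.5878 -0.1338  0.08  ]
yellow 1949 [291.4 182.3] [290.  196.4  76.9  78. ] [ 0.5879 -0.1318  0.04  ]
```

View pics/w5.png

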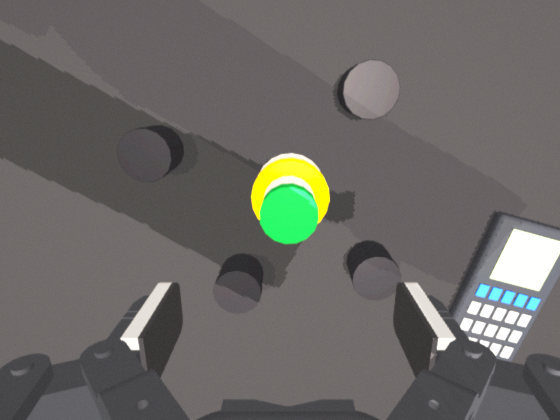

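View pics/t5.png

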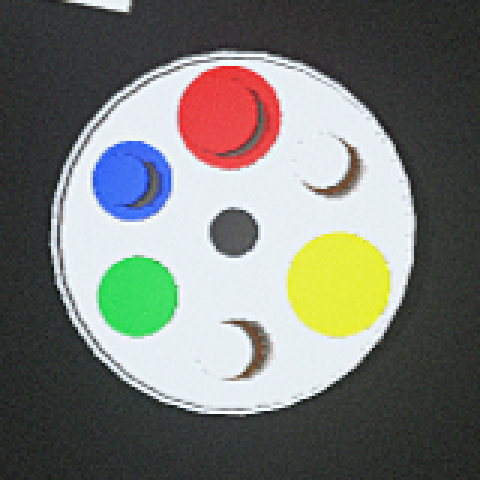

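The green lid at (289,214) on the yellow ring (290,196) is the jar meant; the uncoloured dark ones around it are the look-alikes. In the top crop, red at (220,113) and blue at (130,180) stand on their pads and the bottles haven't moved. Grasping green.

>>> apply_moves(
  series=[
    [[0.01, 0.01, 0.09], 0],
    [[0, 0, 0.18], 0],
    [[0, 0, 0.27], 0],
    [[0, 0, 0.27], 0],
    [[0, 0, 0.27], 0],
    [[0, 0, 0.27], 0],
    [[0, 0, 0.17], 0],
    [[0, 0, 0.07], 0],
  ],
  squeeze=30,
)

```text
time: 23.35
eef_pos: [0.5869, -0.1317, 0.0508]
ee_rot: [[-0.541, 0.841, -0.002], [0.841, 0.541, 0.001], [0.002, -0.002, -1.0]]
ft_force: [0.1, -0.5, -0.9]
opening: 0.997
grasp_force: 0.0
```

>>> apply_moves(
  series=[
    [[0, 0, 0], 0],
    [[0, 0, 0], 0],
    [[0, 0, 0], 0],
    [[0, 0, 0], 0],
    [[0, 0, 0], 0],
    [[0, 0, 0], 0],
    [[0, 0, 0], 0],
    [[0, 0, 0], 0],
  ],
  gripper=1,
)

```text
time: 24.15
eef_pos: [0.5886, -0.1324, 0.0541]
ee_rot: [[-0.541, 0.841, 0.002], [0.841, 0.541, -0.001], [-0.001, 0.001, -1.0]]
ft_force: [-2.1, 0.1, 6.7]
opening: 0.479
grasp_force: 30.1
```

```bash
python3 - <<'E'
from h import *
s=robot.read_state();p=s['eef_pos'];print(p,s['opening'],s['grasp_force'],s['ft_force'])
plan((p[0],p[1],.21,122.7,8),(.497,.306,.20,122.7,12),(.497,.306,.20,122.7,4))
E
```

```text
[ 0.58858886 -0.13242298  0.05407468] 0.47883515602429405 30.091863870620728 [-2.12463397  0.10668892  6.66667372]
[[[0,0,-0.11],0.0],[[0,0,-0.21],0.0],[[0,0,-0.33],0.0],[[0,0,-0.32],0.0],[[0,0,-0.33],0.0],[[0,0,-0.32],0.0],[[0,0,-0.22],0.0],[[0,0,-0.11],0.0]]
[[[0.17,0.07,0.0],0.0],[[0.35,0.13,0.01],0.0],[[0.53,0.2,0.02],0.0],[[0.52,0.2,0.01],0.0],[[0.52,0.2,0.01],0.0],[[0.52,0.2,0.01],0.0],[[0.53,0.2,0.02],0.0],[[0.52,0.2,0.01],0.0]]
[[[0.52,0.2,0.01],0.0],[[0.53,0.2,0.01],0.0],[[0.35,0.13,0.01],0.0],[[0.17,0.07,0.01],0.0],[[0,0,0.0],0.0],[[0,0,0.0],0.0],[[0,0,0.0],0.0],[[0,0,0.0],0.0]]
```

>>> apply_moves(
  series=[
    [[0, 0, -0.11], 0],
    [[0, 0, -0.21], 0],
    [[0, 0, -0.33], 0],
    [[0, 0, -0.32], 0],
    [[0, 0, -0.33], 0],
    [[0, 0, -0.32], 0],
    [[0, 0, -0.22], 0],
    [[0, 0, -0.11], 0],
  ],
)

```text
time: 24.95
eef_pos: [0.5886, -0.1321, 0.212]
ee_rot: [[-0.541, 0.841, 0.003], [0.841, 0.541, -0.001], [-0.003, 0.002, -1.0]]
ft_force: [0.5, -0.1, -1.6]
opening: 0.477
grasp_force: 30.4
```

>>> apply_moves(
  series=[
    [[0.17, 0.07, 0], 0],
    [[0.35, 0.13, 0.01], 0],
    [[0.53, 0.2, 0.02], 0],
    [[0.52, 0.2, 0.01], 0],
    [[0.52, 0.2, 0.01], 0],
    [[0.52, 0.2, 0.01], 0],
    [[0.53, 0.2, 0.02], 0],
    [[0.52, 0.2, 0.01], 0],
  ],
)

```text
time: 25.75
eef_pos: [0.5218, 0.177, 0.2008]
ee_rot: [[-0.541, 0.841, -0.001], [0.841, 0.541, -0.001], [0.0, -0.001, -1.0]]
ft_force: [0.6, -0.3, -0.6]
opening: 0.479
grasp_force: 30.4
```

>>> apply_moves(
  series=[
    [[0.52, 0.2, 0.01], 0],
    [[0.53, 0.2, 0.01], 0],
    [[0.35, 0.13, 0.01], 0],
    [[0.17, 0.07, 0.01], 0],
    [[0, 0, 0], 0],
    [[0, 0, 0], 0],
    [[0, 0, 0], 0],
    [[0, 0, 0], 0],
  ],
)

```text
time: 26.55
eef_pos: [0.4967, 0.3049, 0.1984]
ee_rot: [[-0.539, 0.842, 0.0], [0.842, 0.539, -0.001], [-0.001, -0.0, -1.0]]
ft_force: [-0.4, -0.3, -0.5]
opening: 0.481
grasp_force: 30.5
```

```bash
python3 - <<'E'
from h import *
place_check('green',.0141,'w6')
E
```

```text
26.55 [0.4967 0.3049 0.1984] 122.62 0.4807863784671605 30.473912358283997
yellow 608 [232.1 371.5  18.3  49.6] pad [0.5364 0.1561] held lid off [-0.0052 -0.0305]
green 5557 [287.8 205.8  85.   88.4] pad [0.4966 0.3065] held lid off [-0.0232  0.0375]
green 8319 [286.9 321.6  97.1 111.1] pad [0.5491 0.2232] held lid off [ 0.0005 -0.0001]
blue 5002 [397.5 272.1  87.   95.4] pad [0.5972 0.3072] held lid off [0.0223 0.0378]
```

>>> apply_moves(
  series=[
    [[0.01, 0.01, 0.07], 0],
    [[0, 0, 0.15], 0],
    [[0, 0, 0.23], 0],
    [[0, 0, 0.23], 0],
    [[0, 0, 0.23], 0],
    [[0, 0, 0.2], 0],
    [[0, 0, 0.1], 0],
    [[0, 0, 0.04], 0],
  ],
)

```text
time: 27.4
eef_pos: [0.4961, 0.3071, 0.0974]
ee_rot: [[-0.541, 0.841, -0.001], [0.841, 0.541, -0.001], [0.0, -0.001, -1.0]]
ft_force: [0.1, -0.1, 0.1]
opening: 0.475
grasp_force: 30.5
```

>>> apply_moves(
  series=[
    [[0, 0, 0.01], 0],
    [[0, 0, 0.01], 0],
    [[0, 0, 0], 0],
    [[0, 0, 0], 0],
    [[0, 0, 0], 0],
    [[0, 0, 0], 0],
    [[0, 0, 0], 0],
    [[0, 0, 0], 0],
  ],
)

```text
time: 28.2
eef_pos: [0.4966, 0.3074, 0.0971]
ee_rot: [[-0.541, 0.841, 0.0], [0.841, 0.541, 0.0], [-0.0, 0.0, -1.0]]
ft_force: [0.1, -0.8, 1.1]
opening: 0.475
grasp_force: 30.6
```

>>> apply_moves(
  series=[
    [[0, 0, 0], 0],
    [[0, 0, 0], 0],
    [[0, 0, 0], 0],
    [[0, 0, 0], 0],
    [[0, 0, -0.05], 0],
    [[0, 0, -0.15], 0],
    [[0, 0, -0.35], 0],
    [[0, 0, -0.5], 0],
  ],
  gripper=-1,
)

```text
time: 29.0
eef_pos: [0.4957, 0.3067, 0.1813]
ee_rot: [[-0.541, 0.841, -0.002], [0.841, 0.541, -0.001], [0.0, -0.003, -1.0]]
ft_force: [0.4, 1.1, 0.3]
opening: 1.002
grasp_force: 0.0
```

```bash
python3 - <<'E'
from h import *
s=robot.read_state();p=s['eef_pos'];print(p,s['opening'])
plan((.4966,.3074,.20,122.7,3),(.588,-.1325,.18,45,18),)
E
```

```text
[0.49572298 0.30669725 0.18126239] 1.0019554114868097
[[[0,0,-0.06],0.0],[[0,0.01,-0.12],0.0],[[0,0,-0.05],0.0],[[-0.11,-0.04,0.01],0.009],[[-0.22,-0.08,0.01],0.018],[[-0.34,-0.1,0.01],0.027],[[-0.34,-0.07,0.02],0.027],[[-0.35,-0.03,0.01],0.027]]
[[[-0.35,-0.01,0.02],0.027],[[-0.35,0.02,0.01],0.027],[[-0.35,0.05,0.02],0.027],[[-0.34,0.08,0.01],0.027],[[-0.33,0.1,0.02],0.027],[[-0.33,0.14,0.01],0.027],[[-0.31,0.16,0.02],0.027],[[-0.29,0.19,0.01],0.027]]
[[[-0.28,0.21,0.02],0.027],[[-0.26,0.24,0.02],0.027],[[-0.24,0.26,0.01],0.027],[[-0.15,0.18,0.01],0.018],[[-0.06,0.1,0.01],0.009],[[0,0,0],0],[[0,0,0],0],[[0,0,0],0]]
```

>>> apply_moves(
  series=[
    [[0, 0, -0.06], 0],
    [[0, 0.01, -0.12], 0],
    [[0, 0, -0.05], 0],
    [[-0.11, -0.04, 0.01], 0.009],
    [[-0.22, -0.08, 0.01], 0.018],
    [[-0.34, -0.1, 0.01], 0.027],
    [[-0.34, -0.07, 0.02], 0.027],
    [[-0.35, -0.03, 0.01], 0.027],
  ],
)

```text
time: 29.8
eef_pos: [0.5201, 0.1957, 0.1934]
ee_rot: [[-0.225, 0.974, -0.002], [0.974, 0.225, -0.001], [-0.0, -0.002, -1.0]]
ft_force: [0.5, -1.1, -0.1]
opening: 1.004
grasp_force: 0.0
```

>>> apply_moves(
  series=[
    [[-0.35, -0.01, 0.02], 0.027],
    [[-0.35, 0.02, 0.01], 0.027],
    [[-0.35, 0.05, 0.02], 0.027],
    [[-0.34, 0.08, 0.01], 0.027],
    [[-0.33, 0.1, 0.02], 0.027],
    [[-0.33, 0.14, 0.01], 0.027],
    [[-0.31, 0.16, 0.02], 0.027],
    [[-0.29, 0.19, 0.01], 0.027],
  ],
)

```text
time: 30.6
eef_pos: [0.566, -0.0241, 0.1846]
ee_rot: [[0.438, 0.899, -0.0], [0.899, -0.438, -0.0], [-0.0, -0.0, -1.0]]
ft_force: [-0.1, -0.0, 0.4]
opening: 1.002
grasp_force: 0.0
```

>>> apply_moves(
  series=[
    [[-0.28, 0.21, 0.02], 0.027],
    [[-0.26, 0.24, 0.02], 0.027],
    [[-0.24, 0.26, 0.01], 0.027],
    [[-0.15, 0.18, 0.01], 0.018],
    [[-0.06, 0.1, 0.01], 0.009],
    [[0, 0, 0], 0],
    [[0, 0, 0], 0],
    [[0, 0, 0], 0],
  ],
)

```text
time: 31.4
eef_pos: [0.5891, -0.1302, 0.1795]
ee_rot: [[0.705, 0.709, 0.0], [0.709, -0.705, 0.0], [0.001, -0.0, -1.0]]
ft_force: [-0.5, 0.2, 0.5]
opening: 1.004
grasp_force: 0.0
```

```bash
python3 - <<'E'
from h import *
s=robot.read_state();im=robot.grab_frame('wrist')
print(s['time'],s['eef_pos'],yaw_of(s['ee_rot']))
for a,ct,e in blobs(im,'yellow',300): print(a,ct,e,ray('wrist',e[:2],.04,s).round(4))
cv2.imwrite('pics/w7.png',im[:,:,::-1])
E
```

```text
31.4 [ 0.58914416 -0.1301597   0.17951824] 45.14133237622419
4675 [289.6 200.8] [289.6 200.8  76.4  77.8] [ 0.5897 -0.1322  0.04  ]
```

View pics/w7.png

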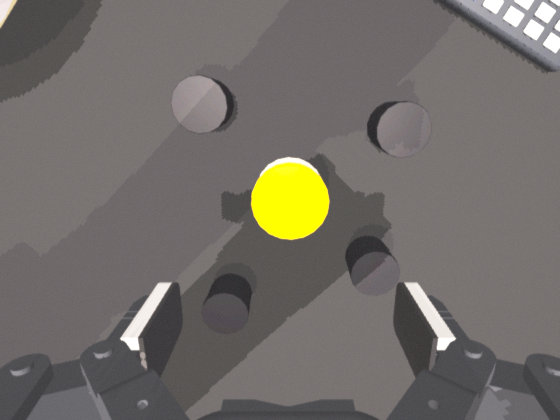

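The yellow lid at (290,201) is free, and the four black jars sit off the finger line on the diagonals. Grasping.

>>> apply_moves(
  series=[
    [[-0.02, 0.02, 0.15], 0],
    [[0, 0, 0.3], 0],
    [[0, 0, 0.4], 0],
    [[0, 0, 0.4], 0],
    [[0, 0, 0.34], 0],
    [[0, 0, 0.25], 0],
    [[0, 0, 0.15], 0],
    [[0, 0, 0.07], 0],
  ],
  squeeze=40,
)

```text
time: 32.25
eef_pos: [0.5883, -0.1339, 0.0131]
ee_rot: [[0.707, 0.707, -0.002], [0.707, -0.707, 0.0], [-0.001, -0.001, -1.0]]
ft_force: [-0.6, -0.3, -0.6]
opening: 0.999
grasp_force: 0.0
```

>>> apply_moves(
  series=[
    [[0, 0, 0], 0],
    [[0, 0, 0], 0],
    [[0, 0, 0], 0],
    [[0, 0, 0], 0],
    [[0, 0, 0], 0],
    [[0, 0, 0], 0],
    [[0, 0, 0], 0],
    [[0, 0, 0], 0],
  ],
  gripper=1,
)

```text
time: 33.05
eef_pos: [0.5899, -0.1343, 0.0157]
ee_rot: [[0.707, 0.707, 0.002], [0.707, -0.707, -0.001], [0.001, 0.002, -1.0]]
ft_force: [-1.7, 0.3, 6.3]
opening: 0.707
grasp_force: 44.2
```

```bash
python3 - <<'E'
from h import *
s=robot.read_state();p=s['eef_pos'];print(p,s['opening'],s['grasp_force'],s['ft_force'])
plan((p[0],p[1],.20,45,8),(.5045,.1415,.20,62.7,12),(.5045,.1415,.20,62.7,4))
E
```

```text
[ 0.58990804 -0.13429691  0.01569195] 0.7069976371122374 44.18527543544769 [-1.69588625  0.25342357  6.26679846]
[[[0,0,-0.13],0.0],[[0,0,-0.25],0.0],[[0,0,-0.39],0.0],[[0,0,-0.38],0.0],[[0,0,-0.39],0.0],[[0,0,-0.38],0.0],[[0,0,-0.26],0.0],[[0,0,-0.12],0.0]]
[[[0.06,-0.11,0.0],-0.003],[[0.11,-0.21,0.0],-0.007],[[0.18,-0.31,0.0],-0.01],[[0.19,-0.31,0.0],-0.01],[[0.19,-0.3,0.0],-0.009],[[0.21,-0.3,0.0],-0.01],[[0.21,-0.29,0.0],-0.01],[[0.23,-0.28,0.0],-0.01]]
[[[0.23,-0.28,0.0],-0.01],[[0.24,-0.27,0.0],-0.01],[[0.17,-0.17,0.0],-0.006],[[0.08,-0.08,0.0],-0.003],[[0,0,0.0],0.0],[[0,0,0.0],0.0],[[0,0,0.0],0.0],[[0,0,0.0],0.0]]
```

>>> apply_moves(
  series=[
    [[0, 0, -0.13], 0],
    [[0, 0, -0.25], 0],
    [[0, 0, -0.39], 0],
    [[0, 0, -0.38], 0],
    [[0, 0, -0.39], 0],
    [[0, 0, -0.38], 0],
    [[0, 0, -0.26], 0],
    [[0, 0, -0.12], 0],
  ],
)

```text
time: 33.85
eef_pos: [0.5897, -0.1342, 0.2013]
ee_rot: [[0.707, 0.707, 0.003], [0.707, -0.707, -0.001], [0.001, 0.003, -1.0]]
ft_force: [0.3, -0.5, -1.8]
opening: 0.712
grasp_force: 43.9
```

>>> apply_moves(
  series=[
    [[0.06, -0.11, 0], -0.003],
    [[0.11, -0.21, 0], -0.007],
    [[0.18, -0.31, 0], -0.01],
    [[0.19, -0.31, 0], -0.01],
    [[0.19, -0.3, 0], -0.009],
    [[0.21, -0.3, 0], -0.01],
    [[0.21, -0.29, 0], -0.01],
    [[0.23, -0.28, 0], -0.01],
  ],
)

```text
time: 34.65
eef_pos: [0.5285, 0.0613, 0.1985]
ee_rot: [[0.536, 0.844, 0.0], [0.844, -0.536, -0.0], [-0.0, 0.0, -1.0]]
ft_force: [1.5, -0.4, -2.0]
opening: 0.711
grasp_force: 43.9
```

>>> apply_moves(
  series=[
    [[0.23, -0.28, 0], -0.01],
    [[0.24, -0.27, 0], -0.01],
    [[0.17, -0.17, 0], -0.006],
    [[0.08, -0.08, 0], -0.003],
    [[0, 0, 0], 0],
    [[0, 0, 0], 0],
    [[0, 0, 0], 0],
    [[0, 0, 0], 0],
  ],
)

```text
time: 35.45
eef_pos: [0.5042, 0.1401, 0.1984]
ee_rot: [[0.462, 0.887, -0.0], [0.887, -0.462, -0.0], [-0.0, 0.0, -1.0]]
ft_force: [-0.1, -0.5, -1.4]
opening: 0.708
grasp_force: 43.9
```

```bash
python3 - <<'E'
from h import *
place_check('yellow',.0157,'w8')
E
```

```text
35.45 [0.5042 0.1401 0.1984] 62.5 0.7083448670925653 43.880921602249146
red 5124 [421.9 -18.4 134.7 157.8] pad [0.6441 0.2306] held lid off [0.0842 0.0798]
yellow 6376 [288.  202.  108.3 116.1] pad [0.5069 0.144 ] held lid off [0.0213 0.0401]
yellow 14847 [287.2 309.3 153.9 163.4] pad [0.465  0.0646] held lid off [0.002  0.0037]
green 2600 [152.9 -14.1 101.9 117.7] pad [0.4971 0.3045] held lid off [0.0168 0.1137]
```

View pics/w8.png

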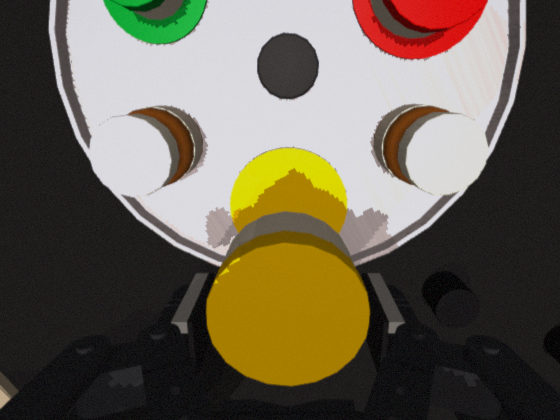

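The yellow jar hangs upright with its lid at (287,309), within 1 mm of the pad by the wrist view. The bottles at (135,150) and (440,150) are clear of the fingers. Lowering.

>>> apply_moves(
  series=[
    [[0, 0, 0.07], 0],
    [[0, 0, 0.15], 0],
    [[0, 0, 0.23], 0],
    [[0, 0, 0.23], 0],
    [[0, 0, 0.22], 0],
    [[0, 0, 0.2], 0],
    [[0, 0, 0.1], 0],
    [[0, 0, 0.04], 0],
  ],
)

```text
time: 36.3
eef_pos: [0.503, 0.1409, 0.0986]
ee_rot: [[0.46, 0.888, -0.002], [0.888, -0.46, -0.001], [-0.002, -0.002, -1.0]]
ft_force: [-14.3, -4.3, 24.0]
opening: 0.706
grasp_force: 46.2
```

>>> apply_moves(
  series=[
    [[0, 0, 0.01], 0],
    [[0, 0, 0], 0],
    [[0, 0, 0], 0],
    [[0, 0, 0], 0],
    [[0, 0, 0], 0],
    [[0, 0, 0], 0],
    [[0, 0, 0], 0],
    [[0, 0, 0], 0],
  ],
)

```text
time: 37.1
eef_pos: [0.504, 0.1412, 0.0987]
ee_rot: [[0.46, 0.888, 0.001], [0.888, -0.46, -0.0], [0.0, 0.0, -1.0]]
ft_force: [-0.2, -0.1, 1.6]
opening: 0.71
grasp_force: 43.9
```

Touching. Release, lift and retreat.

>>> apply_moves(
  series=[
    [[0, 0, 0], 0],
    [[0, 0, 0], 0],
    [[0, 0, 0], 0],
    [[0, 0, 0], 0],
    [[0, 0, -0.05], 0],
    [[0, 0, -0.15], 0],
    [[0, 0, -0.35], 0],
    [[0, 0, -0.5], 0],
  ],
  gripper=-1,
)

```text
time: 37.9
eef_pos: [0.5028, 0.141, 0.183]
ee_rot: [[0.46, 0.888, -0.003], [0.888, -0.46, -0.0], [-0.001, -0.002, -1.0]]
ft_force: [0.7, 0.3, -0.6]
opening: 1.0
grasp_force: 0.0
```

>>> apply_moves(
  series=[
    [[0, 0, -0.4], 0],
    [[0, 0, -0.3], 0],
    [[-0.2, 0, -0.1], 0],
    [[-0.4, 0, 0], 0],
    [[-0.4, 0, 0], 0],
    [[-0.4, 0, 0], 0],
    [[-0.2, 0, 0], 0],
    [[0, 0, 0], 0],
  ],
)

```text
time: 38.7
eef_pos: [0.4444, 0.0256, 0.2475]
ee_rot: [[0.463, 0.886, 0.001], [0.886, -0.463, -0.001], [-0.001, 0.002, -1.0]]
ft_force: [1.0, 0.2, -0.5]
opening: 0.999
grasp_force: 0.0
```

```bash
python3 - <<'E'
from h import *
s=robot.read_state();print(s['time'],s['eef_pos'],s['opening'])
t=robot.grab_frame('top');d=robot.grab_frame('side')
A=t[130:290,110:270].repeat(3,0).repeat(3,1)[:400,:400];A=cv2.resize(t[135:285,115:265],(400,400));B=cv2.resize(d[105:215,190:330],(400,400*110//140))
B=np.vstack([B,np.zeros((400-B.shape[0],400,3),np.uint8)])
cv2.imwrite('pics/f.png',np.hstack([A,B])[:,:,::-1])
o=cv2.imread('pics/top.png')[:,:,::-1]
diff=np.abs(o.astype(int)-t).sum(2)
for n,(x,y) in dict(b1=(220,185),b2=(188,246)).items(): print(n,diff[y-14:y+14,x-14:x+18].mean())
E
```

```text
38.7 [0.44441285 0.0255644  0.24753316] 0.9993166000558243
b1 6.505580357142857
b2 4.587053571428571
```

View pics/f.png

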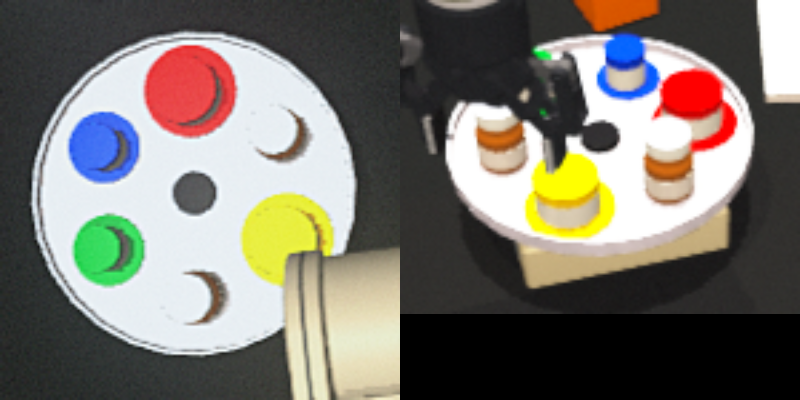

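All four jars stand upright and centred on their pads: red (190,90), blue (103,147), green (108,250) and yellow (288,238) in the top crop. The bottles haven't moved and the gripper touches nothing. Handing in.

```bash
python3 -c "
from rig import robot
print(robot.sign_off())"
```

```text
the job is handed in; nothing more can be done
None
```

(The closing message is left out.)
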